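Stack the footed instrument case on the sliding-lid case

TASK

Stack the blue instrument case on the steel case with the orange lid so that all four of its feet stand right down in the four corner recesses of that lid. The orange lid is loose and may have slid anywhere along its rails, so feel for the recesses without forcing or dropping the case: keep hold of it until the feet are home, then let go. Leave the steel case about where it stands, and do not disturb the green case or the cup.

Things in the scene. Friction and masses are not known exactly. Their poses are not given: they have to be found in the camera images.
- footed_case: The case to stack: upright steel box, blue lid and band, 133 long (x) x 64 wide (y) x 52 mm high with feet, 0.25 to 0.5 kg. Four black round tapered feet, 8 mm long, 11.5 mm across at the end, 12.5 at the root, at x = +-50, y = +-22 mm. Origin: centre of the footprint at the feet's ends, z up. Same either way round. Grasp it across its width.
- footed_top (a point): Centre of the blue lid's top, 52 mm above the feet's ends; axes as the case's. The lid is 10 mm thick and 64 mm wide; below it the steel wall is 62 mm wide and reaches down to 8 mm above the feet's ends.
- lower_case: The case to stack upon: heavy steel box (about 1.5 kg with its lid), 146 long (x) x 92 wide (y) x 50 mm high, carrying an orange lid. Origin: centre of its underside, z up. Its pose does not tell where the lid has slid to. With the feet home their ends are 55 mm above this origin; resting on the lid's flat top, 62 mm.
- lid_mid (a point): Fixed point on the steel case, 62 mm above its origin: where the lid's top centre is at mid-travel. The orange lid, 180 x 84 x 12 mm, lies anywhere within +-14 mm of it along the case's x (no play in y or yaw); about 6 N shifts it. In its top: four square recesses 15 x 15 mm, 7 deep, bevelled 1 mm, at x = +-50, y = +-22 mm from the lid's centre.
- flat_case: Bystander: a case like the blue one but with green lid and band, without feet, 133 x 64 x 44 mm. Origin: centre of its underside. Not to be disturbed.
- cup: Bystander: white ceramic cup, 80 mm across, 75 mm high. Origin: centre of its underside.

How it is judged (in metres and radians):
On the way, in this order (a step that is already met when the one before it is completed fails the run):
1. the blue case is lifted at least 15 mm clear of the table in the gripper (height (world z) of footed_case above 0.015 m and contact force between the fingers and footed_case above 0.5 N), for 0.2 s.
2. all four feet are home in the recesses while the gripper still touches the case (z of footed_case in the frame of lower_case between 0.0525 and 0.0575 m and x of footed_case in the frame of lower_case between -0.019 and 0.019 m and y of footed_case in the frame of lower_case between -0.005 and 0.005 m and angle between the x axis of footed_case and the x axis of lower_case, either way round below 0.06 rad and angle between footed_case's own z axis and vertical below 0.03 rad and contact force between the fingers and footed_case above 0.3 N), for 0.1 s.
At the end, for the whole second after the job is handed in: Blue case at rest, let go, feet home: feet ends 52.5-57.5 mm above the steel case's underside, within 19 mm along and 5 mm across of its centre, long axes within 0.06 rad either way, upright within 0.03 rad; steel case upright within 0.03 rad, at rest, within 50 mm of its start (z of footed_case in the frame of lower_case between 0.0525 and 0.0575 m and x of footed_case in the frame of lower_case between -0.019 and 0.019 m and y of footed_case in the frame of lower_case between -0.005 and 0.005 m and angle between the x axis of footed_case and the x axis of lower_case, either way round below 0.06 rad and angle between each of footed_case, lower_case's own z axis and vertical below 0.03 rad and linear speed of each of footed_case, lower_case below 0.01 m/s and angular speed of footed_case below 0.05 rad/s and distance of lower_case from where it was at the start of the episode below 0.05 m); the robot touches nothing.
It fails at once if the blue case is pressed on the steel case or its lid with more than 60 N (contact force between footed_case and lower_case above 60 N).
It fails at once if the green flat-bottomed case is moved more than 30 mm (distance of flat_case from where it was at the start of the episode above 0.03 m).
It fails at once if the cup is moved more than 30 mm (distance of cup from where it was at the start of the episode above 0.03 m).
It also fails if it takes over 51 s, if anything falls off the work surface, if the arm or the gripper's body presses on something with over 40 N, if the wrist force passes 120 N, or if a joint passes its speed limit or range.

ROBOT

A 6-joint arm with a two-finger parallel gripper is mounted at the origin on the work surface. World frame = base frame: x ahead of the robot, y to its left, z up, the work surface at z = 0. Lengths are in m, angles in degrees, forces in N, time in s.
With the tool pointing down it reaches from about 0.4 to 0.825 m from the base axis. Payload 7 kg.
Tool frame: the origin (TCP) lies at the centre of the arm's flange, where the gripper is bolted on; the fingertips stand 178 mm ahead of it and the grasp point (between the pads) lies 159 mm ahead of it (tip_reach is the distance from the TCP to the fingertips, in m); z points along the fingers, y is the line along which they close (so a half turn about z gives the same grasp; the last joint's range is limited). The gripper opens to 88 mm and grips with 3 to 60 N. Pads are 19 mm wide; open, the fingers measure 130 mm over their backs; the gripper's body (78 mm by 193 mm) begins 47 mm behind the grasp point.
Start: joints at [79.647, 20.546, 0.682, 0, -70.136, -16.507], TCP at [0.305, 0.602, 0.405] pointing down, gripper open.
Joint ranges: [-176.03, 176.03], [-82.01, 121.73], [-58.28, 71.71], [-173.87, 95.51], [-174.79, -0.11], [-173.66, 173.66]. Speed limits (degrees/s): [136.94, 136.94, 172.46, 180, 180, 180].

INTERFACE

Orientations are given as [roll, pitch, yaw] about the fixed x, y, z axes, in that order (R = Rz(yaw) Ry(pitch) Rx(roll)).
In Python, from plant import * gives the robot as it stands.
- The arm moves only by the shell command python3 -m handwheel 'ROWS'. ROWS is JSON, a list of rows, each a list of 7 numbers: the opening, from -1 (shut) to 1 (fully open), then the shift along the tool's x, y, z as a fraction of full scale, then the turn, a rotation vector about the tool's x, y, z as a fraction of full scale. A call has 1 to 5 rows; each row shifts and turns the commanded pose from where the row before left it, along the tool's axes as they then stand; what a row does not reach is not made up. Full scale, the value 1, is 0.025 m for a shift and 6 degrees for a turn. A row lasts 1/8 s, in which the tool goes at most 62.5 mm and 10.7 degrees, less where a joint would pass 70% of its speed; a pose out of reach is approached as far as the arm can. A call with a number of a shift or a turn outside -1 to 1 is refused whole. A call with a gripper value outside its range is refused whole. The fingers move at their own pace and stop on an object; the grip force is fixed at half the most. Time passes only in rows, so rows that do not move let the fingers close. It gives the time, the measured TCP pose, the force, the opening and the grip force at its end, in the units of the state.
- get_obs(): the state, without advancing time (a new reading comes with each control period).
- snapshot(name): name is "scene" or "top" or "wrist"; returns a dict with "color" (480x640x3 uint8, red, green, blue), "fx", "fy", "cx", "cy" (pixels), "R" (3x3) and "t" (3): a world point X has camera coordinates R X + t; the wrist camera has in their place "tool_from_camera" (4x4, takes a point from camera to tool coordinates, whose origin is the TCP and whose axes are the flange's). Camera axes: x right, y down, z forward; pixel columns grow to the right and rows downward; lengths in m; the calibration is good to about 2 mm. The wrist camera is an equidistant fisheye: a pixel r from the principal point sees the ray r / f radians off the axis. A picture is of the moment at which its call begins: read the wrist's pose just before it. There is no depth.
- close_job(): hands the job in; it is judged then, once.
The state is a dict: "clock": time; "joint_pos": joint angles; "qvel": joint speeds; "tau": joint torques, N m; "tool_pos": TCP position; "orientation": TCP orientation; "force": force on the tool from outside, world axes, zero at the start; "moment": the same for the moment, N m; "opening": finger opening in m; "gripper_force": force on a finger pad.
Only numpy, scipy, OpenCV 4.12 (cv2) and the standard library are available. Lean on these libraries where they do the work, as an engineer would, in place of code of your own. Each camera call takes 0.05 s, during which the arm holds its last target. There are 200 camera calls.

## Working session

There is one attempt and no reset: what is moved stays moved. The work goes in short steps, Python scripts to look and compute and a shell command to move; the robot and the scene stay as the last step left them, time stands still between calls to the robot, and variables do not carry over. Pictures are saved under pics/ and viewed, at most 10 in all, crops included, and the job is handed in when it is done.

```bash
mkdir -p pics
python3 - <<'E'
from plant import *
import cv2
for n in ("scene","top"):
    s=snapshot(n); cv2.imwrite(f"pics/{n}0.png",s["color"][:,:,::-1])
    print(n,s["fx"],s["fy"],s["cx"],s["cy"],s["R"],s["t"])
o=get_obs(); print(o)
E
```

```text
scene 500.98048942607426 500.98048942607426 319.0459224883749 230.89021441664806 [[-0.3646189   0.93089058  0.02226635]
 [ 0.50547308  0.21795723 -0.83486023]
 [-0.78201664 -0.29315078 -0.55001146]] [ 0.32238156 -0.15111181  1.55613463]
top 612.5471163813239 612.5471163813239 321.6318936933114 244.00463020142334 [[-0.02684594 -0.99962134 -0.0060385 ]
 [-0.99838349  0.02711444 -0.04995209]
 [ 0.05009691  0.00468773 -0.99873336]] [-0.14147379  0.48699347  1.57166046]
{'clock': 0.1, 'joint_pos': array([ 7.96483072e+01,  2.05868981e+01,  6.38496364e-01, -1.73741981e-02,
       -7.01352068e+01, -1.65062800e+01]), 'qvel': array([-0.02678459, -0.11949608,  0.13268735,  0.06702715,  0.05101262,
       -0.08366778]), 'tau': array([-7.86444343e-04, -5.84163487e+01,  2.93750954e+01,  7.01558501e+00,
        1.01536725e-02, -6.11601035e-05]), 'tool_pos': array([0.30488344, 0.60202621, 0.4038182 ]), 'orientation': array([ 1.79915196e+02, -8.09643043e-03, -2.68638826e+01]), 'force': array([-0.2284136 , -0.78120025, -0.48779663]), 'moment': array([ 0.0754025 , -0.04371189,  0.03983179]), 'gripper_force': 0.0, 'opening': 0.08758489776912337}
```

View pics/top0.png

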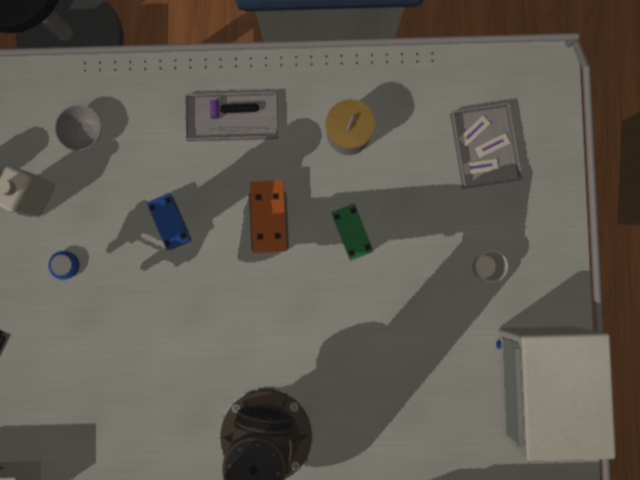

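View pics/scene0.png

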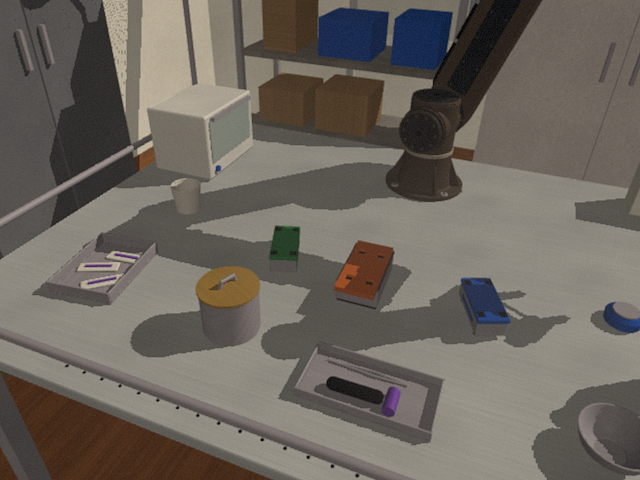

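The top view shows the blue case at about (169,222), the orange lid at (268,216) and green at (352,232). The cup is at (490,265). The scene view agrees. Next I'll enlarge the blue and orange area.

Run:
```python
import cv2
a=cv2.imread("pics/top0.png")[175:275,140:300]
cv2.imwrite("pics/crop0.png",cv2.convertScaleAbs(cv2.resize(a,None,fx=5,fy=5,interpolation=cv2.INTER_CUBIC),alpha=1.6))
```

```text
(no output)
```

View pics/crop0.png

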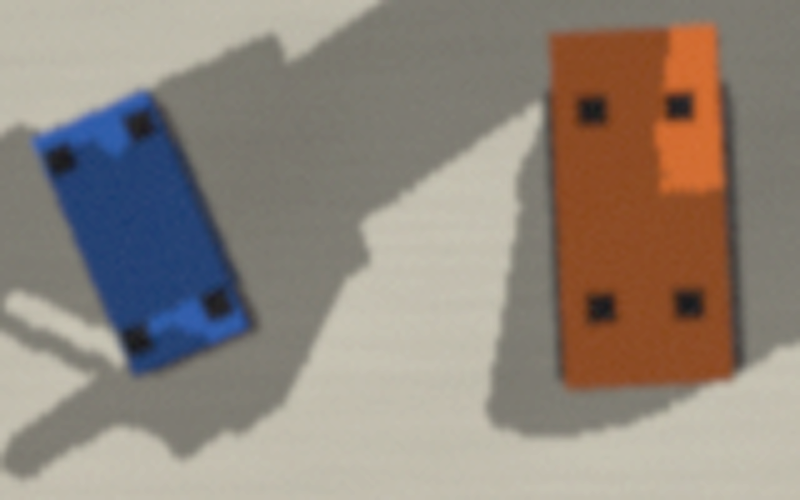

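The crop shows the lid's recesses at crop pixels (592,110), (679,106), (601,307) and (688,304). The blue lid's corner marks are at (61,160), (140,126), (137,340) and (217,302).

```bash
cat > h.py <<'E'
import numpy as np
from plant import *
from scipy.spatial.transform import Rotation as Ro
def top(p,z,s):
    d=np.array([(p[0]-s["cx"])/s["fx"],(p[1]-s["cy"])/s["fy"],1]);R=np.array(s["R"]);C=-R.T@s["t"];d=R.T@d
    return C+d*(z-C[2])/d[2]
def fit(c): # 4 pts order -> centre, yaw of long axis: pts 0,1 far end, 2,3 near end
    c=np.array(c);v=c[:2].mean(0)-c[2:].mean(0);w=c[[0,2]].mean(0)-c[[1,3]].mean(0)
    return c.mean(0).round(4),np.degrees(np.arctan2(v[1],v[0])).round(2),np.linalg.norm(v[:2]).round(4),np.linalg.norm(w[:2]).round(4)
def go(tx,ty,tz,yaw):
    o=get_obs();Rt=Ro.from_euler('xyz',o["orientation"],degrees=True);D=np.array([tx,ty,tz])-o["tool_pos"]
    Rg=Ro.from_euler('xyz',[180,0,yaw],degrees=True)
    print("pose",o["tool_pos"].round(4),o["orientation"].round(2),"shift(tool,FS)",(Rt.inv().apply(D)/.025).round(2),"turn FS",(np.degrees((Rt.inv()*Rg).as_rotvec())/6).round(2))
E
python3 - <<'E'
from h import *
s=snapshot("top")
f=lambda L:[(140+(x+.5)/5-.5,175+(y+.5)/5-.5) for x,y in L]
b=fit([top(p,.052,s) for p in f([(61,160),(140,126),(137,340),(217,302)])])
l=fit([top(p,.061,s) for p in f([(592,110),(679,106),(601,307),(688,304)])])
print(b,l)
go(b[0][0],b[0][1],.159+.04+.08,b[1]);go(b[0][0],b[0][1],.159+.04+.08,b[1]-180)
go(l[0][0],l[0][1],.159+.04+.08,l[1])
E
```

```text
(array([0.5498, 0.2336, 0.052 ]), np.float64(22.29), np.float64(0.0987), np.float64(0.044)) (array([ 0.5548, -0.021 ,  0.061 ]), np.float64(1.31), np.float64(0.0997), np.float64(0.0438))
pose [0.3049 0.602  0.4039] [ 1.7993e+02 -1.0000e-02 -2.6870e+01] shift(tool,FS) [15.4   8.71  5.01] turn FS [ 0.01  0.   -8.19]
pose [0.3049 0.602  0.4039] [ 1.7993e+02 -1.0000e-02 -2.6870e+01] shift(tool,FS) [15.4   8.71  5.01] turn FS [ 0.000e+00 -1.000e-02  2.181e+01]
pose [0.3049 0.602  0.4039] [ 1.7993e+02 -1.0000e-02 -2.6870e+01] shift(tool,FS) [20.18 17.71  5.02] turn FS [ 0.01  0.   -4.7 ]
```

```bash
R='[1,0.96,0.545,0.31,0,0,0]'
python3 -m handwheel '[[1,0.96,0.545,0.3,0,0,0],[1,0.96,0.545,0.3,0,0,0],[1,0.96,0.545,0.3,0,0,0],[1,0.96,0.545,0.3,0,0,0],[1,0.96,0.545,0.3,0,0,0]]' >/dev/null
python3 -m handwheel '[[1,0.96,0.545,0.3,0,0,0],[1,0.96,0.545,0.3,0,0,0],[1,0.96,0.545,0.3,0,0,0],[1,0.96,0.545,0.3,0,0,0],[1,0.96,0.545,0.3,0,0,0]]' 
python3 -m handwheel '[[1,0.96,0.545,0.3,0,0,0],[1,0.96,0.545,0.3,0,0,0],[1,0.96,0.545,0.3,0,0,0],[1,0.96,0.545,0.3,0,0,0],[1,0.96,0.545,0.3,0,0,0]]' >/dev/null
python3 -m handwheel '[[1,0.96,0.545,0.3,0,0,0],[1,0,0,0,0,0,-1],[1,0,0,0,0,0,-1],[1,0,0,0,0,0,-1],[1,0,0,0,0,0,-1]]' 
python3 -m handwheel '[[1,0,0,0,0,0,-1],[1,0,0,0,0,0,-1],[1,0,0,0,0,0,-1],[1,0,0,0,0,0,-1],[1,0,0,0,0,0,-0.2]]'
python3 - <<'E'
from h import *
import cv2
go(.5498,.2336,.279,22.3)
s=snapshot("wrist"); cv2.imwrite("pics/w1.png",s["color"][:,:,::-1]);print({k:v for k,v in s.items() if k!="color"})
E
```

```text
clock: 1.4
tool_pos: [0.4584, 0.3705, 0.3293]
orientation: [-180.0, -0.0, -26.9]
force: [0.9, -0.3, -0.5]
opening: 0.0876
gripper_force: 0.0
clock: 2.65
tool_pos: [0.5492, 0.2331, 0.2845]
orientation: [180.0, -0.0, -2.7]
force: [-0.1, -0.7, 0.3]
opening: 0.0879
gripper_force: 0.0
clock: 3.28
tool_pos: [0.5492, 0.2333, 0.2845]
orientation: [180.0, -0.0, 22.3]
force: [0.0, -0.2, 0.6]
opening: 0.0879
gripper_force: 0.0
pose [0.5492 0.2333 0.2845] [180.    -0.    22.33] shift(tool,FS) [ 0.03 -0.    0.22] turn FS [ 0.   -0.    0.01]
{'fx': 371.64829954431775, 'fy': 371.64829954431775, 'cx': 324.6498998654451, 'cy': 240.38171961407545, 'tool_from_camera': array([[-8.86091723e-04, -9.51166522e-01, -3.08676956e-01,
         8.25561606e-02],
       [ 9.99999531e-01, -7.22205443e-04, -6.45184763e-04,
         8.10172191e-04],
       [ 3.90749969e-04, -3.08677383e-01,  9.51166716e-01,
         1.96242862e-02],
       [ 0.00000000e+00,  0.00000000e+00,  0.00000000e+00,
         1.00000000e+00]])}
```

View pics/w1.png

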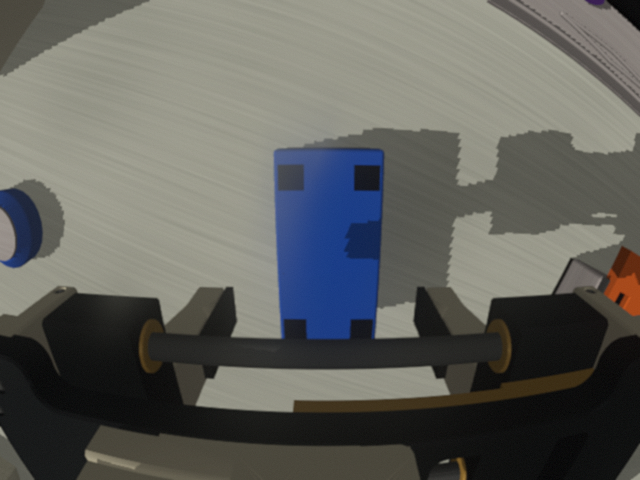

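The wrist view shows the blue case's marks at (291,177), (367,177), (296,330) and (361,330). The case lies between the open fingers and parallel to them.

```bash
cat >> h.py <<'E'
def wr(p,z,s,o):
    u=np.array([p[0]-s["cx"],p[1]-s["cy"]]);r=np.linalg.norm(u);t=r/s["fx"];u=u/r
    T=np.array(s["tool_from_camera"]);d=T[:3,:3]@np.array([*(u*np.sin(t)),np.cos(t)])
    Rt=Ro.from_euler('xyz',o["orientation"],degrees=True).as_matrix();d=Rt@d;C=o["tool_pos"]+Rt@T[:3,3]
    return C+d*(z-C[2])/d[2]
E
python3 - <<'E'
from h import *
o=get_obs();s=snapshot("wrist")
b=fit([wr(p,.052,s,o) for p in [(291,177),(367,177),(296,330),(361,330)]]);print(b)
go(b[0][0],b[0][1],.159+.035,b[1])
E
```

```text
(array([0.5515, 0.2309, 0.052 ]), np.float64(22.3), np.float64(0.1016), np.float64(0.0437))
pose [0.5492 0.2336 0.2846] [180.     0.    22.24] shift(tool,FS) [0.05 0.13 3.62] turn FS [ 0.    0.   -0.01]
```

```bash
python3 -m handwheel '[[1,0.05,0.13,0.8,0,0,0],[1,0,0,0.8,0,0,0],[1,0,0,0.8,0,0,0],[1,0,0,0.7,0,0,0],[1,0,0,0.68,0,0,0]]'
python3 -m handwheel '[[-1,0,0,0,0,0,0],[-1,0,0,0,0,0,0],[-1,0,0,0,0,0,0],[-1,0,0,0,0,0,0],[-1,0,0,0,0,0,0]]'
python3 -m handwheel '[[-1,0,0,-0.3,0,0,0],[-1,0,0,-0.5,0,0,0],[-1,0,0,-0.8,0,0,0],[-1,0,0,-1,0,0,0],[-1,0,0,-1,0,0,0]]'
python3 - <<'E'
from h import *
o=get_obs();print(o["force"],o["moment"],o["opening"],o["gripper_force"]); go(.5548,-.021,.28,1.3)
E
```

```text
clock: 4.0
tool_pos: [0.5516, 0.2316, 0.1894]
orientation: [-180.0, -0.0, 22.3]
force: [-0.0, -0.2, -0.1]
opening: 0.0873
gripper_force: 0.0
clock: 4.62
tool_pos: [0.5517, 0.2319, 0.1909]
orientation: [-180.0, -0.1, 22.3]
force: [-0.7, 1.2, 4.8]
opening: 0.0636
gripper_force: 30.0
clock: 5.25
tool_pos: [0.5511, 0.2314, 0.2813]
orientation: [-180.0, 0.0, 22.3]
force: [0.9, 0.3, -4.4]
opening: 0.0636
gripper_force: 30.0
[ 0.87833293  0.31813098 -4.39431852] [-0.01578163 -0.09697748 -0.0396301 ] 0.06360056866130001 29.999312460422516
pose [0.5511 0.2314 0.2813] [-1.800e+02  3.000e-02  2.233e+01] shift(tool,FS) [-3.7   9.4   0.05] turn FS [0.   0.01 3.5 ]
```

```bash
python3 -m handwheel '[[-1,0,0,-0.4,0,0,0.875],[-1,0,0,0,0,0,0.875],[-1,0,0,0,0,0,0.875],[-1,0,0,0,0,0,0.875],[-1,0,0,0,0,0,0]]'
python3 -m handwheel '[[-1,0,0.5,0,0,0,0],[-1,0,1,0,0,0,0],[-1,0,1,0,0,0,0],[-1,0,1,0,0,0,0],[-1,0,1,0,0,0,0]]'
python3 -m handwheel '[[-1,0,1,0,0,0,0],[-1,0,0.5,0,0,0,0],[-1,0,0,0,0,0,0]]'
python3 - <<'E'
from h import *
import cv2
go(.5548,-.021,.28,1.3)
s=snapshot("wrist"); cv2.imwrite("pics/w2.png",s["color"][:,:,::-1])
E
```

```text
clock: 5.88
tool_pos: [0.5512, 0.2315, 0.2905]
orientation: [180.0, 0.0, 1.4]
force: [-0.1, -0.2, -4.2]
opening: 0.0637
gripper_force: 30.0
clock: 6.5
tool_pos: [0.5538, 0.1167, 0.2903]
orientation: [180.0, 0.0, 1.3]
force: [0.1, 0.4, -4.6]
opening: 0.0638
gripper_force: 30.0
clock: 6.88
tool_pos: [0.5548, 0.0801, 0.2903]
orientation: [-180.0, -0.0, 1.2]
force: [-0.9, 0.5, -4.1]
opening: 0.0636
gripper_force: 30.0
pose [0.5548 0.0801 0.2903] [-180.     -0.      1.24] shift(tool,FS) [-0.09  4.04  0.41] turn FS [-0.   -0.   -0.01]
```

View pics/w2.png

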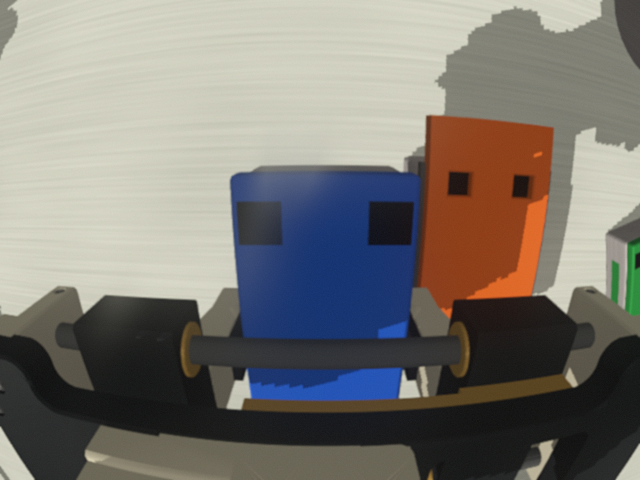

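The wrist view shows the far recesses at (459,184) and (522,186), and the held case's far marks at (260,223) and (391,223).

Run:
```python
from h import *
o=get_obs();s=snapshot("wrist")
for z in(.062,.058): print(z,[wr(p,z,s,o).round(4) for p in [(459,184),(522,186.5)]])
zt=o["tool_pos"][2]-.138
q=[wr(p,zt,s,o) for p in [(260,223),(391,223)]];Rt=Ro.from_euler('xyz',o["orientation"],degrees=True)
print([(Rt.inv().apply(a-o["tool_pos"])).round(4) for a in q])
```

```text
0.062 [array([0.607 , 0.0014, 0.062 ]), array([ 0.6083, -0.0425,  0.062 ])]
0.058 [array([ 6.064e-01, -2.000e-04,  5.800e-02]), array([ 0.6077, -0.0449,  0.058 ])]
[array([ 0.0506, -0.0204,  0.138 ]), array([0.0506, 0.0233, 0.138 ])]
```

```bash
python3 -m handwheel '[[-1,0,0.8,0,0,0,0],[-1,0,0.8,0,0,0,-0.04],[-1,0,0.8,0,0,0,0],[-1,0,0.8,0,0,0,0],[-1,0,0.8,0,0,0,0]]'
python3 -m handwheel '[[-1,0.1,0,0.4,0,0,0],[-1,0,0,0.4,0,0,0],[-1,0,0,0.3,0,0,0],[-1,0,0,0.2,0,0,0],[-1,0,0,0,0,0,0]]'
python3 - <<'E'
from h import *
import cv2
go(.5565,-.021,.2525,1.5)
a=snapshot("wrist")["color"][:,:,::-1];b=snapshot("scene")["color"][200:320,300:460,::-1]
cv2.imwrite("pics/w3.png",cv2.resize(b,None,fx=5,fy=5,interpolation=cv2.INTER_CUBIC))
E
```

```text
clock: 7.6
tool_pos: [0.5576, -0.0196, 0.2902]
orientation: [-180.0, -0.0, 1.6]
force: [0.3, -0.9, -4.5]
opening: 0.0637
gripper_force: 30.0
clock: 8.22
tool_pos: [0.5599, -0.0179, 0.2572]
orientation: [180.0, 0.1, 1.6]
force: [-0.4, 0.9, -5.0]
opening: 0.0636
gripper_force: 30.0
pose [ 0.5599 -0.0179  0.2572] [1.7998e+02 5.0000e-02 1.6100e+00] shift(tool,FS) [-0.14  0.12  0.19] turn FS [0.   0.01 0.02]
```

View pics/w3.png

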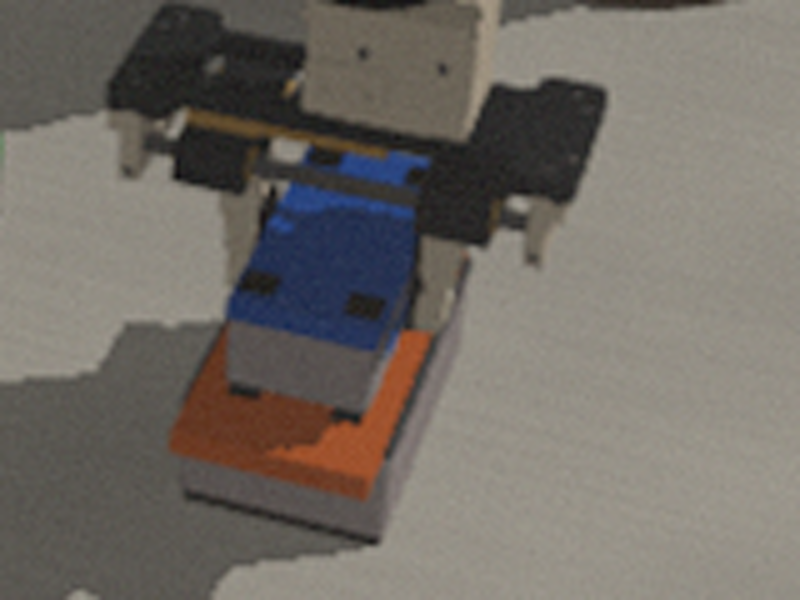

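The feet hover just above the lid, over the recess area. I'll correct x and y, then feel downward.

```bash
python3 -m handwheel '[[-1,-0.14,0.12,0,0,0,0],[-1,0,0,0.04,0,0,0],[-1,0,0,0.04,0,0,0],[-1,0,0,0.04,0,0,0],[-1,0,0,0,0,0,0]]'
python3 -m handwheel '[[-1,0,0,0.04,0,0,0],[-1,0,0,0.04,0,0,0],[-1,0,0,0,0,0,0]]'
python3 -m handwheel '[[-1,0,0,0.04,0,0,0],[-1,0,0,0,0,0,0]]'
```

```text
clock: 8.95
tool_pos: [0.5566, -0.0213, 0.2545]
orientation: [180.0, 0.0, 1.6]
force: [0.5, 0.7, -4.5]
opening: 0.0635
gripper_force: 30.0
clock: 9.32
tool_pos: [0.5566, -0.0213, 0.2525]
orientation: [180.0, 0.0, 1.6]
force: [1.1, -0.2, -4.4]
opening: 0.0634
gripper_force: 30.0
clock: 9.57
tool_pos: [0.5566, -0.0213, 0.2516]
orientation: [180.0, 0.0, 1.6]
force: [-0.8, 0.1, -4.9]
opening: 0.0633
gripper_force: 30.0
```

```bash
python3 -m handwheel '[[-1,0,0,0.04,0,0,0],[-1,0,0,0,0,0,0]]'
python3 -m handwheel '[[-1,0,0,0.04,0,0,0],[-1,0,0,0,0,0,0]]'
```

```text
clock: 9.82
tool_pos: [0.5566, -0.0213, 0.2506]
orientation: [180.0, 0.0, 1.6]
force: [0.2, -0.6, -5.0]
opening: 0.0636
gripper_force: 30.0
clock: 10.07
tool_pos: [0.5566, -0.0213, 0.2495]
orientation: [180.0, 0.0, 1.6]
force: [-0.1, -0.7, -4.5]
opening: 0.0634
gripper_force: 30.0
```

```bash
python3 -m handwheel '[[-1,0,0,0.04,0,0,0],[-1,0,0,0,0,0,0]]'
python3 -m handwheel '[[-1,0,0,0.04,0,0,0],[-1,0,0,0,0,0,0]]'
python3 -m handwheel '[[-1,0,0,0.04,0,0,0],[-1,0,0,0,0,0,0]]'
```

```text
clock: 10.32
tool_pos: [0.5566, -0.0213, 0.2486]
orientation: [180.0, 0.0, 1.6]
force: [0.7, 0.6, -4.1]
opening: 0.0639
gripper_force: 30.0
clock: 10.58
tool_pos: [0.5566, -0.0213, 0.2476]
orientation: [180.0, 0.0, 1.6]
force: [-0.1, -0.8, -3.6]
opening: 0.064
gripper_force: 30.0
clock: 10.82
tool_pos: [0.5566, -0.0213, 0.2466]
orientation: [180.0, 0.0, 1.6]
force: [-0.1, -0.7, -4.5]
opening: 0.0637
gripper_force: 30.0
```

```bash
python3 -m handwheel '[[-1,0,0,0.04,0,0,0],[-1,0,0,0,0,0,0]]'
python3 -m handwheel '[[-1,0,0,0.04,0,0,0],[-1,0,0,0,0,0,0]]'
```

```text
clock: 11.08
tool_pos: [0.5567, -0.0213, 0.2459]
orientation: [180.0, -0.0, 1.6]
force: [-0.3, 0.3, -0.3]
opening: 0.0633
gripper_force: 30.0
clock: 11.32
tool_pos: [0.5568, -0.0213, 0.2459]
orientation: [180.0, -0.1, 1.6]
force: [-4.9, 0.8, 7.5]
opening: 0.0638
gripper_force: 30.0
```

Contact came at TCP z 0.2459, which is exactly 55 mm above the grasp height, so the feet should be home. One look before release.

```bash
python3 -m handwheel '[[-1,0,0,-0.02,0,0,0],[-1,0,0,0,0,0,0],[-1,0,0,0,0,0,0]]'
python3 - <<'E'
from h import *
import cv2
b=snapshot("scene")["color"][200:320,300:460,::-1]
cv2.imwrite("pics/w4.png",cv2.resize(b,None,fx=5,fy=5,interpolation=cv2.INTER_CUBIC))
E
```

```text
clock: 11.7
tool_pos: [0.5568, -0.0213, 0.2459]
orientation: [180.0, -0.0, 1.6]
force: [-3.7, -0.1, 6.6]
opening: 0.0632
gripper_force: 30.0
```

View pics/w4.png

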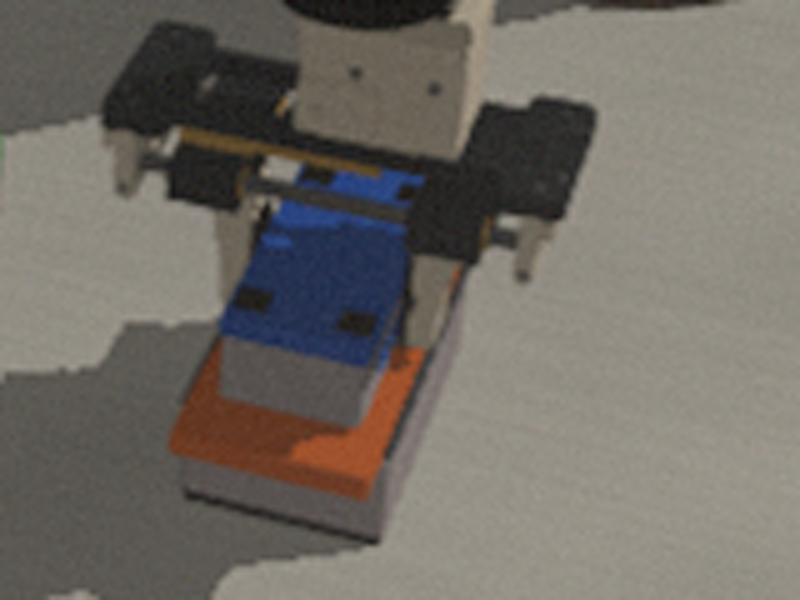

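The picture shows no feet below the box, with its wall (bottom edge about y=415) sitting on the lid, so the feet are home. I'll release and retreat.

```bash
python3 -m handwheel '[[1,0,0,0,0,0,0],[1,0,0,0,0,0,0],[1,0,0,0,0,0,0],[1,0,0,0,0,0,0],[1,0,0,0,0,0,0]]'
python3 -m handwheel '[[1,0,0,-0.3,0,0,0],[1,0,0,-0.6,0,0,0],[1,0,0,-1,0,0,0],[1,0,0,-1,0,0,0],[1,0,0,-1,0,0,0]]'
python3 -m handwheel '[[1,0,0,-1,0,0,0],[1,0,0,-0.5,0,0,0],[1,0,0,0,0,0,0],[1,0,0,0,0,0,0]]'
python3 - <<'E'
from h import *
import cv2
b=snapshot("scene")["color"][200:320,300:460,::-1]
cv2.imwrite("pics/w5.png",cv2.resize(b,None,fx=5,fy=5,interpolation=cv2.INTER_CUBIC))
E
```

```text
clock: 12.38
tool_pos: [0.5567, -0.0213, 0.2451]
orientation: [180.0, 0.0, 1.6]
force: [0.6, -0.4, 0.4]
opening: 0.0872
gripper_force: 0.0
clock: 13.0
tool_pos: [0.5566, -0.0214, 0.3448]
orientation: [-180.0, -0.1, 1.6]
force: [0.6, 0.6, -1.5]
opening: 0.0876
gripper_force: 0.0
clock: 13.5
tool_pos: [0.5563, -0.0214, 0.3793]
orientation: [180.0, 0.1, 1.6]
force: [0.9, -0.9, -0.4]
opening: 0.0878
gripper_force: 0.0
```

View pics/w5.png

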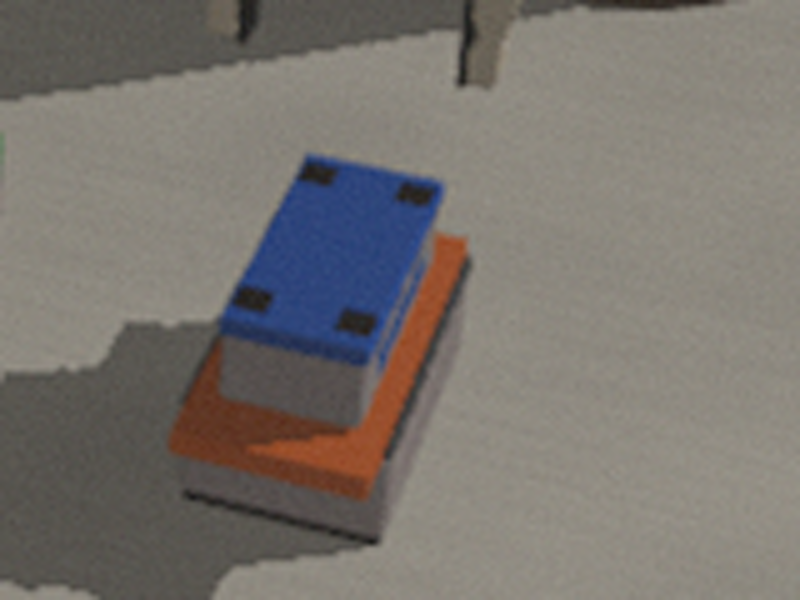

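The blue case sits flush on the orange lid, and the gripper is clear above it.

```bash
python3 -c "
from plant import *
print(close_job())"
```

```text
the job is handed in; nothing more can be done
None
```

The blue case is stacked with all four feet home in the orange lid's recesses, going by the contact height and the pictures; it was released and the job handed in at about 14 s, and the hand-in gave no verdict.

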